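Fetch the V-block from under the caddy's cover and nip it in the drill vise

ROBOT

A 7-joint arm with a two-finger parallel gripper is mounted at the origin on the work surface. World frame = base frame: x ahead of the robot, y to its left, z up, the work surface at z = 0. Lengths are in mm, angles in rad, forces in N, time in s.
With the tool pointing down it reaches from about 425 to 925 mm from the base axis. Payload 6.8 kg.
Tool frame: the origin (TCP) lies at the very end of the fingers, on their centre line; the grasp point (between the pads) lies 19 mm behind it; z points along the fingers, y is the line along which they close (so a half turn about z gives the same grasp; the last joint's range is limited). The gripper opens to 88 mm and grips with 3 to 60 N. Pads are 20 mm wide; open, the fingers measure 115 mm over their backs; the gripper's body (75 mm by 178 mm) begins 61 mm behind the grasp point.
Start: joints at [-1.294, 0.477, 0.022, 1.555, -0.011, 1.109, -0.083], TCP at [253.375, 625.659, 222.664] pointing down, gripper open.
Joint ranges: [-2.96, 2.96], [-0.34, 2.1], [-1.41, 1.46], [0.24, 2.44], [-1.37, 4.51], [0.17, 1.92], [-2.96, 2.96]. Speed limits (rad/s): [2.39, 2.39, 3.14, 3.14, 3.14, 3.14, 3.14].

INTERFACE

Orientations are given as [roll, pitch, yaw] about the fixed x, y, z axes, in that order (R = Rz(yaw) Ry(pitch) Rx(roll)).
In Python, from plant import robot gives the robot as it stands.
- The arm moves only by the shell command python3 steer.py FILE [FORCE], which reads ROWS from the file FILE. ROWS is 1 to 12 rows, parted by a bar, with the numbers parted by spaces; each row has 5 numbers: dx, dy, dz in m, then a turn about the tool's z in units of 0.2 rad, then the finger opening in mm; each row is the pose to reach, as a shift and turn from the pose commanded when the command began, along the tool's axes at that moment; what a row does not reach only later rows make up. A row lasts 1/8 s, in which the tool goes at most 62.5 mm and 0.188 rad, less where a joint would pass 70% of its speed; a pose out of reach is approached as far as the arm can. The fingers move at their own pace and stop on an object; FORCE is the grip in N (left out, the last holds). Time passes only in rows, so rows that do not move let the fingers close. It prints the time, the measured TCP pose, the force, the opening and the grip force at its end. Input that does not fit is refused with a message, and nothing moves.
- robot.sense(): the state, without advancing time (a new reading comes with each control period).
- robot.snapshot(name): name is "scene" or "top"; returns a dict with "color" (420x560x3 uint8, red, green, blue), "mtx" (3x3 intrinsics, pixels), "camera_from_world" (4x4, takes a point from world to camera coordinates). Camera axes: x right, y up, looking along -z (the intrinsics and any distortion apply to the point x, -y, -z); pixel columns grow to the right and rows downward; lengths in mm; the calibration is good to about 2 mm. A picture is of the moment at which its call begins. There is no depth.
- robot.close_job(): hands the job in; it is judged then, once.
The state is a dict: "t": time; "q": joint angles; "joint_vel": joint speeds; "joint_efforts": joint torques, N m; "eef_pos": TCP position; "tcp_rot": TCP orientation; "ft_force": force on the tool from outside, world axes, zero at the start; "wrist_torque": the same for the moment, N m; "gripper_width": finger opening in mm; "grasp_force": force on a finger pad.
Only numpy, scipy, OpenCV 4.12 (cv2) and the standard library are available. Lean on these libraries where they do the work, as an engineer would, in place of code of your own. Each camera call takes 0.05 s, during which the arm holds its last target. There are 200 camera calls.

TASK

Slide the loose cover of the wooden bench caddy along its track to the other end, without lifting it off, to see which pocket holds the aluminium V-block. Lift the V-block out and set it down gently, groove up, on the bed of the drill vise between the open jaws and in line with them. Then push the sliding jaw up until the block is nipped square against the fixed jaw, about centred along the jaws, and leave the cover open and everything else where it lies.

Things in the scene. Friction and masses are not known exactly. Their poses are not given: they have to be found in the camera images.
- caddy: fixed wooden box, 248 (x) x 308 (y) x 58 mm high, inner floor 8 mm up. Origin: centre of its underside. Its -y half holds three pockets side by side along x, its +y half is an open bay. Side walls and the cross wall at y = 0, 48 mm high, carry the cover; an outer rim 6 mm thick (10 mm at the ends) rises to 58 mm and guides it along y with about 3 mm play each side
- pocket0 (a point): centre of the floor of the caddy's -x pocket. Pockets are 140 mm long (caddy y -144 to -4); two rails 6 mm thick at caddy x -31 and +31 mm, tops only 18 mm above the bench, part them; the side walls are at x -108 and +108 mm
- pocket1 (a point): centre of the floor of the middle pocket, 56 mm wide
- pocket2 (a point): centre of the floor of the +x pocket, 74 mm wide like the -x one; pocket centres are 62 mm apart
- cover: loose pale wooden cover plate, 230 (x) x 140 (y) x 6 mm, 0.25 kg, lying in the caddy's rebate 48 mm above the bench; axes as the caddy's. Origin: centre of its underside. At the start it hides the pockets (at about y -60 to -74 mm in the caddy's frame); fully open it meets the other end wall at y = +74 mm. It slides along the caddy's y against about 2 N of friction
- cover_grip (a point): centre of the dark wooden batten fixed on the middle of the cover: 90 mm long (x), 16 mm thick (y), 24 mm high above the plate (this point is 12 mm above the plate's top)
- vblock: aluminium V-block, bar 30 (x) x 110 (y) x 34 mm high, about 0.25 kg, with a V groove 24 mm wide and 12 mm deep along the whole of its top. Origin: centre of its underside; z up out of the groove. It lies groove up in one of the three pockets, roughly along the caddy's y
- packer: plain wooden packing block, 26 x 105 x 24 mm, loose in another pocket; stays there. Origin: centre of its underside
- chuck_key: steel T-shaped drill-chuck key, 105 mm long, 40 mm across the T, 14 mm high, loose in the third pocket; stays there. Origin: middle of its underside
- tape_roll: white roll of tape, 84 mm across, 25 mm high, loose in the caddy's open bay; the open cover passes over it. Origin: centre of its underside
- marker: yellow marker with black cap, 16 x 120 x 16 mm, loose in the caddy's open bay; the open cover passes over it. Origin: centre of its underside
- vise: blue low quick-action drill vise bolted to the bench, base 245 (x) x 150 (y) mm, bed 104 mm wide and 40 mm above the bench; jaws 120 mm wide (along y) and 32 mm high (tops 72 mm above the bench). Origin: under the middle of the base, on the bench; x runs from the operator's end (screw and T-handle, as low as 26 mm, reaching to x = -240 mm) to the fixed jaw
- vise_bed (a point): point on the top of the vise's bed, above the vise's origin
- fixed_jaw (a point): centre of the fixed jaw's face, 60 mm from the origin along +x; the face looks to -x and is 120 x 31 mm; fixed jaw and its casting are 50 mm thick behind it
- jaw_back (a point): centre of the back face of the sliding jaw, the face that is pushed (110 mm wide, 42 to 72 mm above the bench, 57 mm high at this point; behind it is nothing higher than 40 mm). The sliding jaw is 50 mm thick in x, so its clamping face lies 50 mm ahead (+x) of this point; this point moves with the jaw
- vise_jaw (a joint): travel of the sliding jaw in m along the vise's +x, towards the fixed jaw: the opening between the jaw faces is 0.120 - value. Its quick release is open: a push of about 5 N slides it, and it stays where it is left; it stops by itself when the block is nipped
- drill: orange and black cordless drill standing on its battery, 195 mm long, 225 mm high; stays. Origin: centre of the battery's underside
- spray: spray can, 56 mm across, 190 mm high, standing at the back; stays. Origin: centre of its underside
- screwdriver: screwdriver with black handle, 220 mm long, lying on the bench beyond the caddy; stays
- spanner: steel spanner, 180 mm long, lying flat on the bench to the left of the caddy; stays

How it is judged (in metres and radians):
On the way, in this order (a step that is already met when the one before it is completed fails the run):
1. the cover is slid along to the other end, clear of the pockets, still lying in its track (y of cover in the frame of caddy above 0.055 m and z of cover in the frame of caddy below 0.056 m), for 0.2 s.
2. the V-block rests groove up on the vise's bed between the jaws, roughly in line with them (z of vblock in the frame of vise between 0.035 and 0.044 m and x of vblock in the frame of vise between -0.048 and 0.048 m and y of vblock in the frame of vise between -0.035 and 0.035 m and angle between vblock's own z axis and vertical below 0.12 rad and angle between the y axis of vblock and the y axis of vise, either way round below 0.3 rad), for 0.2 s.
At the end, for the whole second after the job is handed in: Cover flat in its track within 19 mm of the far end; V-block groove up on the vise bed (4 mm), within 25 mm of the jaws' middle, square within 0.05 rad, at most 4 mm from the fixed jaw, jaw opening at most 34 mm; all at rest (y of cover in the frame of caddy above 0.055 m and z of cover in the frame of caddy between 0.044 and 0.053 m and angle between cover's own z axis and vertical below 0.04 rad and z of vblock in the frame of vise between 0.036 and 0.044 m and y of vblock in the frame of vise between -0.025 and 0.025 m and x of vblock in the frame of vise above 0.041 m and angle between vblock's own z axis and vertical below 0.06 rad and angle between the y axis of vblock and the y axis of vise, either way round below 0.05 rad and value of joint vise_jaw above 0.086 m and linear speed of each of vblock, cover below 0.01 m/s); the robot touches nothing.
It fails at once if the cover is lifted more than 25 mm out of its track (z of cover in the frame of caddy above 0.073 m).
It fails at once if the V-block is dropped: it falls free, out of the fingers, from more than about 15 mm (contact force between the fingers and vblock below 0.1 N and linear speed of vblock above 0.55 m/s).
It fails at once if the packing block or the chuck key is moved more than 25 mm (distance of any of packer, chuck_key from where it was at the start of the episode above 0.025 m).
It fails at once if the tape roll or the marker in the open bay is moved more than 25 mm (distance of any of tape_roll, marker from where it was at the start of the episode above 0.025 m).
It fails at once if the drill, spray can, screwdriver or spanner is moved more than 30 mm (distance of any of drill, spray, screwdriver, spanner from where it was at the start of the episode above 0.03 m).
It also fails if it takes over 58 s, if anything falls off the work surface, if the arm or the gripper's body presses on something with over 40 N, if the wrist force passes 120 N, or if a joint passes its speed limit or range.

## Working session

There is one attempt and no reset: what is moved stays moved. The work goes in short steps, Python scripts to look and compute and a shell command to move; the robot and the scene stay as the last step left them, time stands still between calls to the robot, and variables do not carry over. Pictures are saved under pics/ and viewed, at most 10 in all, crops included, and the job is handed in when it is done.

```bash
ls; mkdir -p pics
cat > h.py <<'E'
import numpy as np, cv2
from plant import robot
def snap(cam,name):
    s=robot.snapshot(cam); cv2.imwrite(f'pics/{name}.png',s['color'][:,:,::-1]); np.savez(f'pics/{name}.npz',K=s['mtx'],T=s['camera_from_world']); return s
def proj(n,P):
    d=np.load(f'pics/{n}.npz'); p=np.c_[np.atleast_2d(P),np.ones(len(np.atleast_2d(P)))]@d['T'].T
    p=p[:,:3]*[1,-1,-1]; u=p@d['K'].T; return u[:,:2]/u[:,2:]
def ray(n,uv):
    d=np.load(f'pics/{n}.npz'); R=d['T'][:3,:3]; t=d['T'][:3,3]
    v=np.linalg.inv(d['K'])@[uv[0],uv[1],1]; return -R.T@t, R.T@(v*[1,-1,-1])
def atz(n,uv,z):
    c,v=ray(n,uv); return c+v*(z-c[2])/v[2]
def tri(n1,a,n2,b):
    c1,v1=ray(n1,a);c2,v2=ray(n2,b)
    s=np.linalg.lstsq(np.c_[v1,-v2],c2-c1,rcond=None)[0]
    p,q=c1+s[0]*v1,c2+s[1]*v2; return (p+q)/2,np.linalg.norm(p-q)
E
python3 - <<'E'
from h import *
for c in('scene','top'):
    s=snap(c,c+'0'); print(s['mtx'],s['camera_from_world'].round(3))
print(robot.sense())
a=cv2.imread('pics/scene0.png');b=cv2.imread('pics/top0.png')
E
```

```text
pics
plant.py
steer.py
[[383.09386584   0.         280.16429962]
 [  0.         383.09386584 209.66212298]
 [  0.           0.           1.        ]] [[-3.300000e-01  9.440000e-01  1.000000e-02  1.381830e+02]
 [-5.470000e-01 -2.000000e-01  8.130000e-01  2.786640e+02]
 [ 7.690000e-01  2.630000e-01  5.820000e-01 -1.615788e+03]
 [ 0.000000e+00  0.000000e+00  0.000000e+00  1.000000e+00]]
[[479.29972182   0.         284.4247208 ]
 [  0.         479.29972182 212.43266666]
 [  0.           0.           1.        ]] [[ 2.200000e-02 -1.000000e+00 -5.000000e-03  4.963500e+01]
 [ 9.930000e-01  2.100000e-02  1.120000e-01 -5.994490e+02]
 [-1.120000e-01 -8.000000e-03  9.940000e-01 -1.069386e+03]
 [ 0.000000e+00  0.000000e+00  0.000000e+00  1.000000e+00]]
{'t': 0.1, 'q': array([-1.29405663,  0.47767807,  0.02235233,  1.55629631, -0.01149872,
        1.10930875, -0.08311726]), 'joint_vel': array([ 0.00032376, -0.00123346,  0.00011389, -0.00334631, -0.00093945,
       -0.00036666, -0.00164877]), 'joint_efforts': array([ 4.45583675e-03, -5.84091032e+01,  1.54013906e+00, -2.73315310e+01,
       -5.42203244e-02,  1.29807243e-02,  6.06393587e-05]), 'eef_pos': array([253.22189123, 625.14275154, 221.82929707]), 'tcp_rot': array([-3.14003486e+00,  1.17043404e-04,  2.75674836e+00]), 'ft_force': array([ 0.61812817,  0.40550427, -0.02488919]), 'wrist_torque': array([ 0.0405678 , -0.05250226,  0.01353151]), 'grasp_force': 0.0, 'gripper_width': 87.60033431065146}
```

View both.

View pics/top0.png

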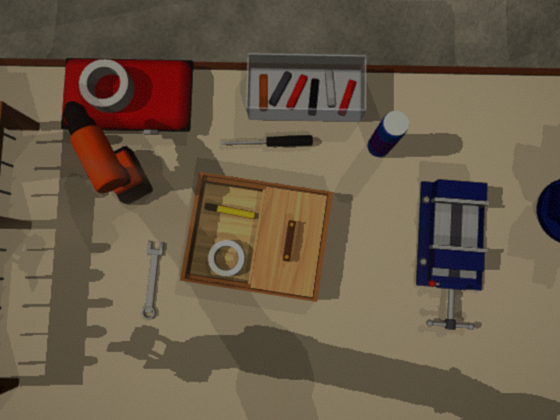

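View pics/scene0.png

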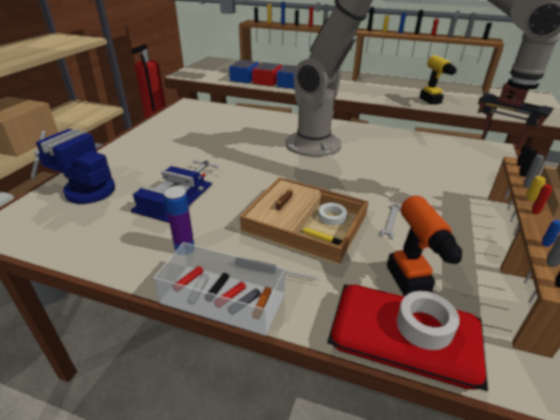

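Run:
```python
import cv2,numpy as np
def crop(im,x0,y0,x1,y1,k):
    c=cv2.resize(im[y0:y1,x0:x1],None,fx=k,fy=k,interpolation=cv2.INTER_CUBIC)
    c=np.clip(c*1.3,0,255).astype(np.uint8)
    for x in range((x0+9)//10*10,x1,10): cv2.line(c,(int((x-x0+.5)*k),0),(int((x-x0+.5)*k),8 if x%50 else 20),(0,255,0),1)
    for y in range((y0+9)//10*10,y1,10): cv2.line(c,(0,int((y-y0+.5)*k)),(8 if y%50 else 20,int((y-y0+.5)*k)),(0,255,0),1)
    return c
a=cv2.imread('pics/top0.png');b=cv2.imread('pics/scene0.png')
A=crop(a,175,165,340,310,3);B=crop(a,410,175,500,335,3.3)
o=np.zeros((600,800,3),np.uint8);o[:A.shape[0],:A.shape[1]]=A;o[:B.shape[0],500:500+B.shape[1]]=B;cv2.imwrite('pics/c1.png',o)
A=crop(b,235,170,375,265,3.3);B=crop(b,125,150,220,225,3.3)
o=np.zeros((600,800,3),np.uint8);o[:A.shape[0],:A.shape[1]]=A;o[A.shape[0]+10:A.shape[0]+10+B.shape[0],:B.shape[1]]=B;cv2.imwrite('pics/c2.png',o)
```

```text
(no output)
```

View pics/c1.png

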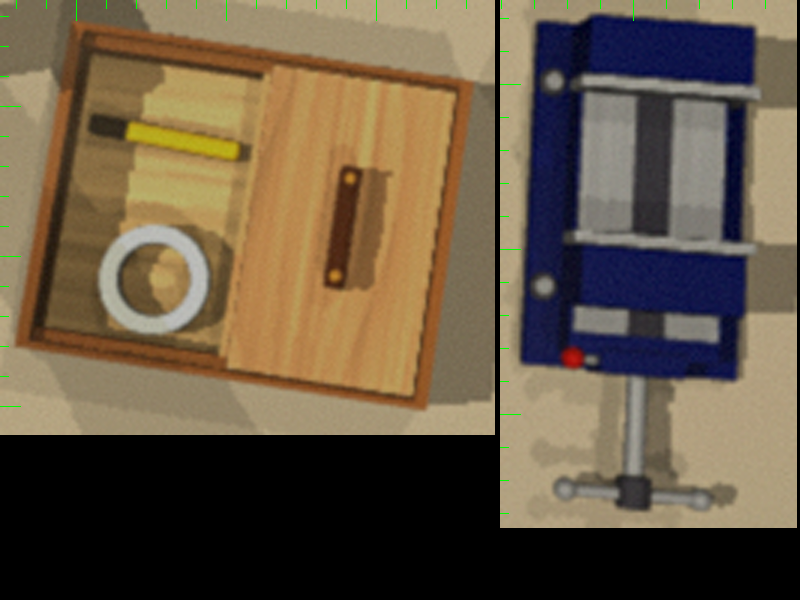

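View pics/c2.png

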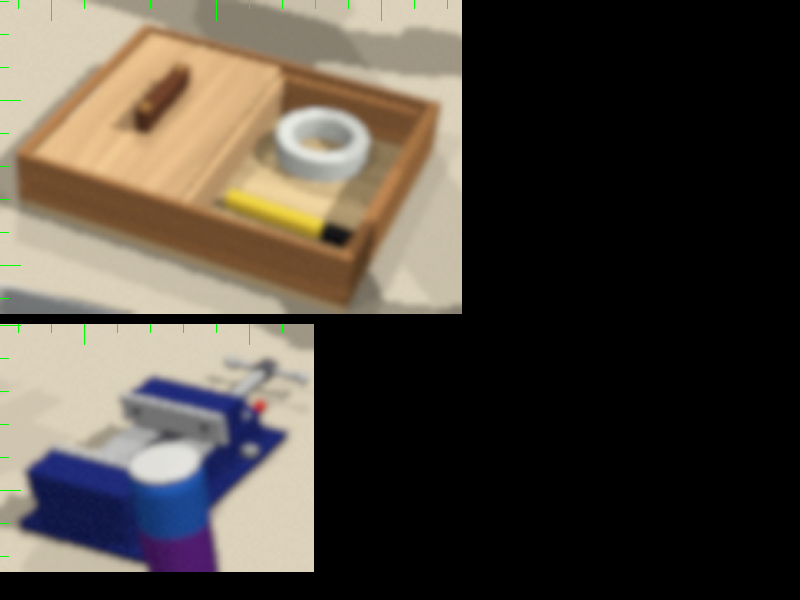

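```bash
cat >> h.py <<'E'
def uc(X,x0,y0,k,ox=0,oy=0): X=np.array(X,float); return (X-[ox,oy]+.5)/k+[x0,y0]-.5
E
python3 - <<'E'
from h import *
from scipy.optimize import least_squares
print('cams',ray('top0',(0,0))[0],ray('scene0',(0,0))[0])
# order ++ +- -- -+
t=uc([(78,24),(471,82),(425,408),(18,345)],175,165,3); s=uc([(352,255),(18,153),(148,27),(438,105)],235,170,3.3)
for a,b in zip(t,s): p,e=tri('top0',a,'scene0',b); print('rim',p.round(1),e.round(1),atz('top0',a,58).round(1))
L=np.array([(124,154),(124,-154),(-124,-154),(-124,154)])
def W(p,z): c,s_=np.cos(p[2]),np.sin(p[2]); return np.c_[L@np.array([[c,s_],[-s_,c]])+p[:2],np.full(4,z)]
f=lambda p:np.r_[2*(proj('top0',W(p,58))-t).ravel(),(proj('scene0',W(p,58))-s).ravel()]
r=least_squares(f,[600,0,0]); print('caddy',r.x,r.fun.round(1))
bt=uc([(343,167),(360,168),(343,288),(324,285)],175,165,3)
B=np.array([atz('top0',u,78) for u in bt]);print('batten',B.round(1),B.mean(0))
print('tri batten',tri('top0',bt.mean(0),'scene0',uc((163,88),235,170,3.3)))
v=uc([(570,77),(757,88),(757,99),(572,89),(567,232),(755,243),(752,254),(565,243)],410,175,3.3,500)
print('jaw',np.array([atz('top0',u,72) for u in v]).round(1))
v=uc([(537,22),(520,362),(738,380)],410,175,3.3,500)
print('base@0',np.array([atz('top0',u,0) for u in v]).round(1),'@20',np.array([atz('top0',u,20) for u in v]).round(1))
v=uc([(745,315),(583,95),(578,232),(725,100),(722,240),(633,490)],410,175,3.3,500)
print('jawback@72',atz('top0',v[0],72),'bed',np.array([atz('top0',u,40) for u in v[1:]]).round(1))
# scene vise corners: moving jaw plate top ends (122,398),(222,428) ; fixed plate left end (50,450)
v=uc([(124,396),(224,426),(52,448),(30,470)],125,150,3.3,0,324-0)
print(np.array([atz('scene0',u,72) for u in v]).round(1))
E
```

```text
cams [ 474.92502638   54.0691254  1130.00549978] [1441.29937772  350.7502518   712.14510181]
rim [681.6 256.6  60.1] 4.2 [682.4 254.9  58. ]
rim [644.3 -43.2  57.4] 0.2 [644.3 -43.3  58. ]
rim [400.6 -10.8  54.6] 3.3 [401.3 -12.2  58. ]
rim [440.5 289.5  55.3] 0.8 [440.5 289.3  58. ]
caddy [ 5.42170619e+02  1.22409276e+02 -1.30501222e-01] [-3.4 -2.5  2.8 -0.7  1.8  2.  -1.8  1.1 -0.3  1.7 -1.2 -0.3 -1.3 -1.3
  0.9 -0.9]
batten [[575.9  51.9  78. ]
 [575.5  39.3  78. ]
 [487.5  50.   78. ]
 [489.4  63.9  78. ]] [532.0673458  51.2673417  78.       ]
tri batten (array([531.9332488 ,  51.31437546,  76.62150401]), np.float64(0.05322823493994742))
jaw [[ 633.3 -262.7   72. ]
 [ 628.5 -388.3   72. ]
 [ 621.  -388.1   72. ]
 [ 625.1 -264.    72. ]
 [ 528.8 -259.5   72. ]
 [ 524.2 -384.3   72. ]
 [ 516.8 -382.2   72. ]
 [ 521.4 -258.    72. ]]
base@0 [[ 683.7 -260.9    0. ]
 [ 440.  -246.6    0. ]
 [ 430.9 -399.8    0. ]] @20 [[ 680.  -255.4   20. ]
 [ 440.6 -241.3   20. ]
 [ 431.7 -391.8   20. ]]
jawback@72 [ 476.40217857 -376.54270843   72.        ] bed [[ 625.6 -281.1   40. ]
 [ 530.6 -276.5   40. ]
 [ 624.2 -379.3   40. ]
 [ 527.3 -375.1   40. ]
 [ 357.5 -311.3   40. ]]
[[ 523.6 -378.3   72. ]
 [ 540.  -255.2   72. ]
 [ 630.8 -386.4   72. ]
 [ 669.5 -382.3   72. ]]
```

```bash
cat >> h.py <<'E'
def go(x,y,z,yaw):
    s=robot.sense(); R=cv2.Rodrigues(np.zeros(3))[0]
    from scipy.spatial.transform import Rotation as Ro
    R=Ro.from_euler('xyz',s['tcp_rot']).as_matrix(); d=R.T@(np.array([x,y,z])-s['eef_pos'])
    t=-(yaw-s['tcp_rot'][2]); t=(t+np.pi/2)%np.pi-np.pi/2
    print('shift',d.round(1),'turn',round(t,3),'len',np.linalg.norm(d).round(),'t',s['t'],'F',s['ft_force'].round(1))
E
python3 -c "
from h import *
go(532,51.3,110,np.pi-.13)"
```

```text
shift [-473.8 -427.   112.6] turn -0.255 len 648.0 t 0.1 F [ 0.6  0.4 -0. ]
```
Move horizontally mostly first then descend: rows. Keep z late.

Careful with the scale: shifts go in m and turns go in units of 0.2 rad. That gives: -474 mm is -0.474, -427 mm is -0.427, -0.255 rad is -1.275.

```bash
echo '-0.12 -0.107 0 -0.3 30 | -0.24 -0.214 0 -0.6 30 | -0.36 -0.32 0.02 -1 30 | -0.474 -0.427 0.06 -1.275 30 | -0.474 -0.427 0.1 -1.275 30 | -0.474 -0.427 0.1 -1.275 30 | -0.474 -0.427 0.1 -1.275 30 | -0.474 -0.427 0.1 -1.275 30 | -0.474 -0.427 0.1 -1.275 30 | -0.474 -0.427 0.1 -1.275 30 | -0.474 -0.427 0.1 -1.275 30 | -0.474 -0.427 0.1 -1.275 30' > mv.in && python3 steer.py mv.in 5; python3 -c "
from h import *
go(532,51.3,61,np.pi-.13)"
```

```text
t: 1.6
eef_pos: [532.4, 49.8, 122.0]
tcp_rot: [-3.14, -0.001, 3.008]
ft_force: [0.5, 0.3, -0.7]
gripper_width: 30.3
grasp_force: 0.0
shift [ 0.5  1.6 61. ] turn -0.004 len 61.0 t 1.6 F [ 0.5  0.3 -0.7]
```

In the tool's units: 61 mm is 0.061, 30 mm is 0.03.

```bash
echo '0.0005 0.0016 0.03 0 30 | 0.0005 0.0016 0.061 0 30 | 0.0005 0.0016 0.061 0 30 | 0.0005 0.0016 0.061 0 20 | 0.0005 0.0016 0.061 0 20 | 0.0005 0.0016 0.061 0 20' > mv.in && python3 steer.py mv.in 5; python3 -c "
from h import *
snap('top','top1');snap('scene','scene1');print(robot.sense()['ft_force'],robot.sense()['gripper_width'])
a=cv2.imread('pics/top1.png')[165:310,175:340];b=cv2.imread('pics/scene1.png')[150:265,215:375]
o=np.zeros((435,800,3),np.uint8);a=cv2.resize(a,None,fx=2.5,fy=2.5);b=cv2.resize(b,None,fx=2.4,fy=2.4);o[:a.shape[0],:a.shape[1]]=a;o[:b.shape[0],414:414+b.shape[1]]=b
cv2.imwrite('pics/c3.png',o)"
```

```text
t: 2.35
eef_pos: [532.8, 53.8, 62.6]
tcp_rot: [3.141, 0.002, 3.012]
ft_force: [-0.6, 0.4, -0.0]
gripper_width: 20.0
grasp_force: 0.0
[-0.00273775 -0.94483864  0.37042424] 20.16695074005462
```

View pics/c3.png

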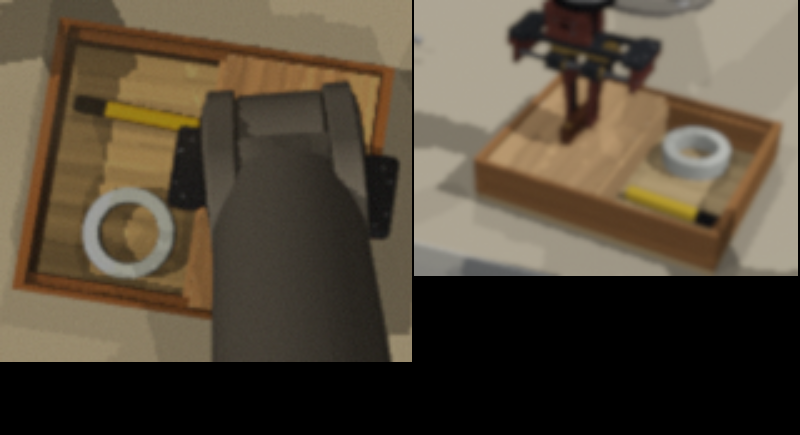

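```bash
echo '0 0.02 0 0 20 | 0 0.045 0 0 20 | 0 0.07 0 0 20 | 0 0.095 0 0 20 | 0 0.115 0 0 20 | 0 0.13 0 0 20 | 0 0.138 0 0 20 | 0 0.14 0 0 20 | 0 0.14 0 0 20' > mv.in && python3 steer.py mv.in 5; python3 -c "
from h import *
s=robot.sense();p=s['eef_pos'];d=p[:2]-[542.2,122.4];print('ycad',d@[.1297,.9915],d@[.9915,-.1297])"
```

```text
t: 3.58
eef_pos: [550.2, 192.4, 61.6]
tcp_rot: [3.141, -0.0, 3.011]
ft_force: [-0.6, -0.5, 0.7]
gripper_width: 20.1
grasp_force: 0.2
ycad 70.46047219591568 -1.1965712650166598
```

In the tool's units: -60 mm is -0.06, -20 mm is -0.02.

```bash
echo '0 -0.002 0 0 32 | 0 -0.002 -0.02 0 32 | 0 -0.002 -0.06 0 60 | 0 -0.002 -0.11 0 60 | 0 -0.06 -0.14 0 60 | 0 -0.12 -0.14 0 60 | 0 -0.18 -0.14 0 60 | 0 -0.24 -0.14 0 60 | 0 -0.3 -0.14 0 60 | 0 -0.36 -0.14 0 60 | 0 -0.4 -0.14 0 60 | 0 -0.4 -0.14 0 60' > mv.in && python3 steer.py mv.in 5; python3 -c "
from h import *
snap('top','top2');snap('scene','scene2')
exec(open('/dev/stdin').read())" <<'E'
def crop(im,x0,y0,x1,y1,k):
    c=cv2.resize(im[y0:y1,x0:x1],None,fx=k,fy=k,interpolation=cv2.INTER_CUBIC)
    c=np.clip(c*1.4,0,255).astype(np.uint8)
    return c
A=crop(cv2.imread('pics/top2.png'),175,165,340,310,3);B=crop(cv2.imread('pics/scene2.png'),235,170,325,265,3.3)
o=np.zeros((600,800,3),np.uint8);o[:A.shape[0],:A.shape[1]]=A;o[:B.shape[0],500:500+B.shape[1]]=B;cv2.imwrite('pics/c4.png',o)
E
```

```text
t: 5.08
eef_pos: [497.2, -208.1, 201.8]
tcp_rot: [-3.141, 0.001, 3.005]
ft_force: [0.5, 1.2, -0.3]
gripper_width: 60.1
grasp_force: 0.0
```

View pics/c4.png

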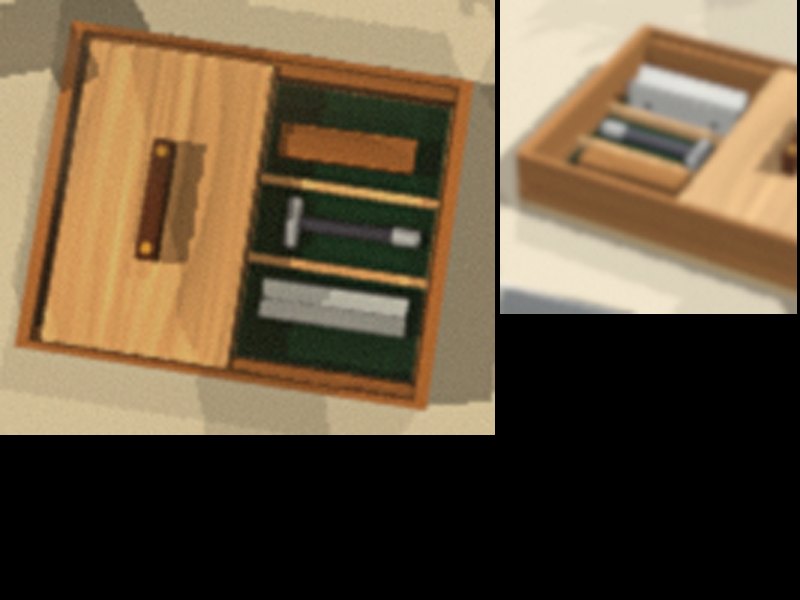

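Run:
```python
from h import *
t=uc([(263,279),(409,297),(404,336),(259,317)],175,165,3); s=uc([(727,118),(628,92),(638,67),(747,95)],235,170,3.3,500)
P=[]
for a,b in zip(t,s):
    p,e=tri('top2',a,'scene2',b); q=atz('top2',a,42);P.append(q); print(p.round(1),e.round(1),q.round(1))
print('tri centre',tri('top2',t.mean(0),'scene2',s.mean(0)))
P=np.array(P);c=P.mean(0);d=(P[0]+P[3]-P[1]-P[2])/2;yaw=-np.arctan2(d[0],d[1]);print(c,yaw,np.linalg.norm(d),np.linalg.norm(P[0]+P[1]-P[2]-P[3])/2)
g=atz('top2',uc((155,199),175,165,3),78)[:2]-[542.2,122.4]; print('cover ycad',g@[.1297,.9915])
v=c[:2]-[542.2,122.4];print('block cad x',v@[.9915,-.1297],'y',v@[.1297,.9915])
go(c[0],c[1],110,yaw+np.pi/2)
```

```text
[494.6 107.   32.3] 7.8 [493.3 110.3  42. ]
[482.4  -0.6  29.2] 0.1 [4.823e+02 1.000e-01 4.200e+01]
[453.7   1.4  41.1] 4.0 [453.1   3.4  42. ]
[464.7 113.1  40.8] 1.0 [464.9 112.5  42. ]
tri centre (array([473.65126029,  55.56989929,  35.44937217]), np.float64(1.9876217194341326))
[473.39505193  56.55697167  42.        ] -0.10358296230445475 110.25070872548883 28.956823128232422
cover ycad 67.19236981122917
block cad x -59.68026523747838 y -74.2073643507071
shift [ 58.7 254.9  91.7] turn 1.544 len 277.0 t 5.175 F [ 0.2 -0.   0.5]
```

In the tool's units: 30 mm is 0.03, 20 mm is 0.02, 1.544 rad is 7.72.

```bash
echo '0.01 0.05 0 0.9 60 | 0.02 0.1 0 1.8 60 | 0.04 0.16 0 2.7 50 | 0.0587 0.21 0 3.6 50 | 0.0587 0.255 0 4.5 50 | 0.0587 0.255 0.03 5.4 50 | 0.0587 0.255 0.06 6.3 50 | 0.0587 0.255 0.08 7.2 50 | 0.0587 0.255 0.085 7.72 44 | 0.0587 0.255 0.085 7.72 44 | 0.0587 0.255 0.085 7.72 44' > mv.in && python3 steer.py mv.in 30; python3 -c "
from h import *
go(473.4,56.5,23,1.467)"
```

```text
t: 6.55
eef_pos: [473.3, 57.3, 117.0]
tcp_rot: [3.141, -0.001, 1.473]
ft_force: [0.2, 0.6, 0.3]
gripper_width: 43.8
grasp_force: 0.0
shift [-0.9  0.1 94. ] turn 0.006 len 94.0 t 6.55 F [0.2 0.6 0.3]
```

```bash
echo '-0.0009 0 0.04 0 44 | -0.0009 0 0.075 0 44 | -0.0009 0 0.09 0 44 | -0.0009 0 0.094 0 44 | -0.0009 0 0.094 0 44 | -0.0009 0 0.094 0 44 | -0.0009 0 0.094 0.03 28 | -0.0009 0 0.094 0.03 24 | -0.0009 0 0.094 0.03 24 | -0.0009 0 0.094 0.03 24 | -0.0009 0 0.094 0.03 24' > mv.in && python3 steer.py mv.in 30
```

```text
t: 7.92
eef_pos: [473.7, 55.5, 23.1]
tcp_rot: [3.141, -0.001, 1.462]
ft_force: [-0.7, -0.4, 5.8]
gripper_width: 29.9
grasp_force: 29.9
```

```bash
echo '0 0 -0.01 0 24 | 0 0 -0.03 0 24 | 0 0 -0.07 0 24 | 0 0 -0.11 0 24 | 0 0 -0.12 0 24 | 0 0 -0.12 0 24' > mv.in && python3 steer.py mv.in 30; python3 -c "
from h import *
s=snap('top','top3');snap('scene','scene3')
go(580,-325,140,1.521); print(robot.sense()['grasp_force'])
a=cv2.imread('pics/top3.png')[165:310,175:340];b=cv2.imread('pics/scene3.png')[110:265,215:375]
o=np.zeros((435,800,3),np.uint8);a=cv2.resize(a,None,fx=2.5,fy=2.5);b=cv2.resize(b,None,fx=2.4,fy=2.4);o[:a.shape[0],:a.shape[1]]=a;o[:b.shape[0],414:414+b.shape[1]]=b
cv2.imwrite('pics/c5.png',o)"
```

```text
t: 8.68
eef_pos: [472.9, 55.6, 142.6]
tcp_rot: [3.141, -0.001, 1.462]
ft_force: [-0.1, 0.2, -3.2]
gripper_width: 29.6
grasp_force: 29.9
shift [-366.3  148.6    1.4] turn -0.059 len 395.0 t 8.775 F [-0.3 -0.4 -3.6]
29.94336247444153
```

View pics/c5.png

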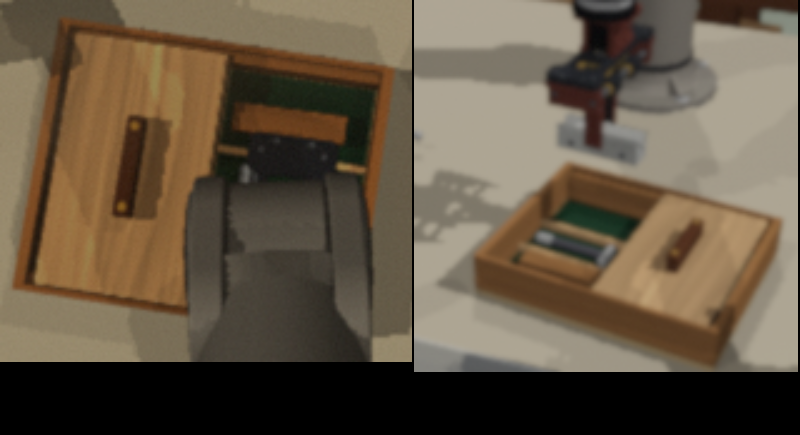

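In the tool's units: 70 mm is 0.07, -50 mm is -0.05, -0.059 rad is -0.295.

```bash
echo '-0.05 0.01 0 0 24 | -0.1 0.03 0 0 24 | -0.15 0.05 0 0 24 | -0.2 0.07 0 0 24 | -0.25 0.095 0 -0.15 24 | -0.3 0.12 0 -0.295 24 | -0.345 0.138 0 -0.295 24 | -0.366 0.1436 0 -0.295 24 | -0.366 0.1436 0 -0.295 24 | -0.366 0.1436 0 -0.295 24 | -0.366 0.1436 0.02 -0.295 24 | -0.366 0.1436 0.02 -0.295 24' > mv.in && python3 steer.py mv.in 30; python3 -c "
from h import *
go(575,-325,57,1.521)"
```

```text
t: 10.28
eef_pos: [575.0, -321.6, 120.2]
tcp_rot: [-3.138, -0.002, 1.523]
ft_force: [-1.1, 1.1, -2.9]
gripper_width: 30.1
grasp_force: 29.9
shift [-3.5  0.4 63.2] turn 0.002 len 63.0 t 10.275 F [-1.1  1.1 -2.9]
```

In the tool's units: 60 mm is 0.06, 58 mm is 0.058.

```bash
echo '-0.0035 0.0004 0.03 0 24 | -0.0035 0.0004 0.05 0 24 | -0.0035 0.0004 0.058 0 24 | -0.0035 0.0004 0.06 0 24 | -0.0035 0.0004 0.06 0 24' > mv.in && python3 steer.py mv.in 30;  echo '0 0 0.002 0 24 | 0 0 0.004 0 24 | 0 0 0.004 0 24' > mv.in && python3 steer.py mv.in
```

```text
t: 10.9
eef_pos: [576.7, -327.9, 63.3]
tcp_rot: [3.141, 0.0, 1.521]
ft_force: [1.2, 0.0, -2.7]
gripper_width: 29.9
grasp_force: 29.9
t: 11.28
eef_pos: [576.3, -327.5, 58.6]
tcp_rot: [-3.141, -0.0, 1.521]
ft_force: [0.4, 0.9, -2.5]
gripper_width: 29.7
grasp_force: 29.9
```

In the tool's units: 3 mm is 0.003, 1.5 mm is 0.0015.

```bash
echo '0 0 0.0015 0 24 | 0 0 0.003 0 24 | 0 0 0.003 0 24' > mv.in && python3 steer.py mv.in;echo '0 0 0.001 0 24 | 0 0 0.001 0 24' > mv.in && python3 steer.py mv.in
```

```text
t: 11.65
eef_pos: [576.2, -327.6, 55.4]
tcp_rot: [-3.141, -0.0, 1.521]
ft_force: [-0.3, 0.4, -2.7]
gripper_width: 30.2
grasp_force: 29.9
t: 11.9
eef_pos: [576.4, -327.6, 55.2]
tcp_rot: [3.141, -0.0, 1.521]
ft_force: [-2.8, 2.1, 2.9]
gripper_width: 29.4
grasp_force: 29.9
```

In the tool's units: -130 mm is -0.13, -110 mm is -0.11.

```bash
echo '0 0 0 0 33 | 0 0 0 0 42 | 0 0 0 0 42 | 0 0 0 0 42 | 0 0 -0.015 0 42 | 0 0 -0.05 0 42 | 0 0 -0.09 0 42 | 0 0 -0.11 0 42 | -0.06 -0.06 -0.13 0 20 | -0.1 -0.06 -0.13 0 20' > mv.in && python3 steer.py mv.in 30; python3 -c "
from h import *
snap('top','top4')
a=cv2.imread('pics/top4.png')[165:345,400:510]
cv2.imwrite('pics/c6.png',np.clip(cv2.resize(a,None,fx=3.3,fy=3.3,interpolation=2)*1.3,0,255))"
```

```text
t: 13.15
eef_pos: [510.4, -424.4, 185.9]
tcp_rot: [3.141, -0.001, 1.523]
ft_force: [0.3, -0.0, -0.4]
gripper_width: 25.3
grasp_force: 0.0[ WARN:0@1.072] global loadsave.cpp:1063 imwrite_ Unsupported depth image for selected encoder is fallbacked to CV_8U.
```

View pics/c6.png

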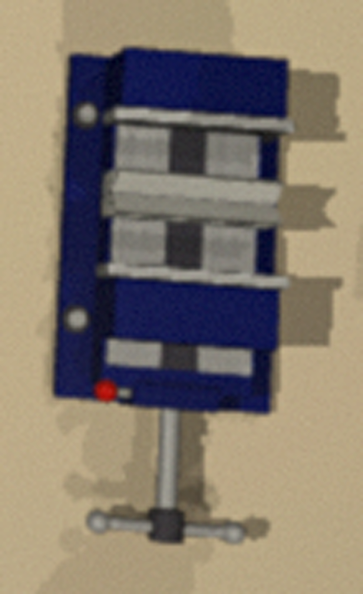

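```bash
python3 -c "
from h import *
go(436,-320,52,1.521)"
```

```text
shift [111.7 -75.3 134.4] turn -0.009 len 190.0 t 13.2 F [-2.9 -6.6  1.3]
```

```bash
echo '0.05 -0.04 0 0 0 | 0.1 -0.075 0 0 0 | 0.112 -0.075 0.04 0 0 | 0.112 -0.075 0.07 0 0 | 0.112 -0.075 0.07 0 0 | 0.112 -0.075 0.07 0 0 | 0.112 -0.075 0.07 0 0' > mv.in && python3 steer.py mv.in 30; python3 -c "
from h import *
go(436,-320,52,1.521)"
```

```text
t: 14.08
eef_pos: [442.8, -309.7, 115.8]
tcp_rot: [3.14, 0.001, 1.52]
ft_force: [-0.2, -0.5, -0.5]
gripper_width: 0.5
grasp_force: 0.0
shift [-10.6  -6.4  63.8] turn -0.001 len 65.0 t 14.075 F [-0.2 -0.5 -0.5]
```

```bash
echo '-0.0106 -0.0064 0.03 0 0 | -0.0106 -0.0064 0.056 0 0 | -0.0106 -0.0064 0.0638 0 0 | -0.0106 -0.0064 0.0638 0 0 | -0.0106 -0.0064 0.0638 0 0' > mv.in && python3 steer.py mv.in; echo '0 0.01 0 0 0 | 0 0.02 0 0 0 | 0 0.03 0 0 0 | 0 0.04 0 0 0 | 0 0.04 0 0 0' > mv.in && python3 steer.py mv.in
```

```text
t: 14.7
eef_pos: [435.9, -319.6, 51.9]
tcp_rot: [3.14, 0.001, 1.521]
ft_force: [-0.8, 0.0, -0.4]
gripper_width: 0.4
grasp_force: 0.0
t: 15.32
eef_pos: [475.9, -321.1, 50.6]
tcp_rot: [3.141, 0.0, 1.521]
ft_force: [-0.1, 0.3, -0.6]
gripper_width: 0.4
grasp_force: 0.0
```

```bash
echo '0 0.006 0 0 0 | 0 0.012 0 0 0 | 0 0.018 0 0 0 | 0 0.024 0 0 0 | 0 0.03 0 0 0 | 0 0.03 0 0 0' > mv.in && python3 steer.py mv.in
```

```text
t: 16.08
eef_pos: [505.8, -322.8, 50.7]
tcp_rot: [3.141, 0.001, 1.521]
ft_force: [-1.9, -1.0, -1.5]
gripper_width: 0.8
grasp_force: 1.3
```

In the tool's units: 15 mm is 0.015, 6 mm is 0.006.

```bash
echo '0 0.003 0 0 0 | 0 0.006 0 0 0 | 0 0.009 0 0 0 | 0 0.012 0 0 0 | 0 0.015 0 0 0' > mv.in && python3 steer.py mv.in; echo '0 0.002 0 0 0 | 0 0.004 0 0 0 | 0 0.006 0 0 0 | 0 0.006 0 0 0' > mv.in && python3 steer.py mv.in
```

```text
t: 16.7
eef_pos: [519.2, -323.5, 50.7]
tcp_rot: [-3.14, -0.0, 1.52]
ft_force: [-6.8, -1.2, 0.4]
gripper_width: 0.3
grasp_force: 3.2
t: 17.2
eef_pos: [525.6, -323.9, 50.7]
tcp_rot: [-3.141, 0.0, 1.52]
ft_force: [-6.2, -1.5, -1.2]
gripper_width: 0.6
grasp_force: 2.5
```

```bash
for i in 1 2 3; do echo '0 0.0015 0 0 0 | 0 0.003 0 0 0 | 0 0.003 0 0 0' > mv.in && python3 steer.py mv.in | egrep 'eef|force'; done
```

```text
eef_pos: [528.4, -324.1, 50.7]
ft_force: [-5.8, -0.9, -0.7]
grasp_force: 2.6
eef_pos: [531.4, -324.3, 50.7]
ft_force: [-5.4, -1.6, -0.6]
grasp_force: 2.6
eef_pos: [534.4, -324.4, 50.7]
ft_force: [-5.2, -1.4, -0.6]
grasp_force: 2.6
```

```bash
for i in 1 2; do echo '0 0.001 0 0 0 | 0 0.002 0 0 0 | 0 0.002 0 0 0' > mv.in && python3 steer.py mv.in | egrep 'eef|ft_force'; done
```

```text
eef_pos: [536.3, -324.6, 50.7]
ft_force: [-5.9, -1.2, -0.3]
eef_pos: [536.3, -324.5, 50.7]
ft_force: [-10.5, 0.3, 6.1]
```

```bash
echo '0 0.001 0 0 0 | 0 0.002 0 0 0 | 0 0.002 0 0 0 | 0 0.002 0 0 0' > mv.in && python3 steer.py mv.in; python3 -c "
from h import *
snap('top','top5')
a=cv2.imread('pics/top5.png')[165:345,400:510]
cv2.imwrite('pics/c7.png',np.clip(cv2.resize(a,None,fx=3.3,fy=3.3,interpolation=2)*1.3,0,255).astype('uint8'))"
```

```text
t: 19.58
eef_pos: [536.3, -324.5, 50.7]
tcp_rot: [-3.134, -0.002, 1.519]
ft_force: [-16.2, 1.8, 10.3]
gripper_width: 0.4
grasp_force: 8.3
```

In the tool's units: -140 mm is -0.14, -120 mm is -0.12.

```bash
echo '0 -0.01 0 0 0 | 0 -0.04 0 0 0 | 0 -0.04 -0.05 0 0 | 0 -0.04 -0.1 0 0 | -0.06 -0.06 -0.12 0 0 | -0.12 -0.06 -0.12 0 0 | -0.14 -0.06 -0.12 0 0 | -0.14 -0.06 -0.12 0 0 | -0.14 -0.06 -0.12 0 0' > mv.in && python3 steer.py mv.in; python3 -c "
from h import *
snap('top','top5')
f=cv2.imread('pics/top5.png');a=cv2.resize(f[165:345,400:510],None,fx=3.3,fy=3.3,interpolation=2);b=cv2.resize(f[165:310,175:340],None,fx=2.6,fy=2.6)
o=np.zeros((600,800,3),np.uint8);o[:a.shape[0],:a.shape[1]]=a;o[:b.shape[0],365:365+b.shape[1]]=b
cv2.imwrite('pics/c7.png',np.clip(o*1.3,0,255).astype('uint8'))"
```

```text
t: 20.75
eef_pos: [475.5, -459.0, 170.3]
tcp_rot: [3.141, -0.002, 1.523]
ft_force: [-0.1, -0.1, -0.4]
gripper_width: 0.5
grasp_force: 0.0
```

View pics/c7.png

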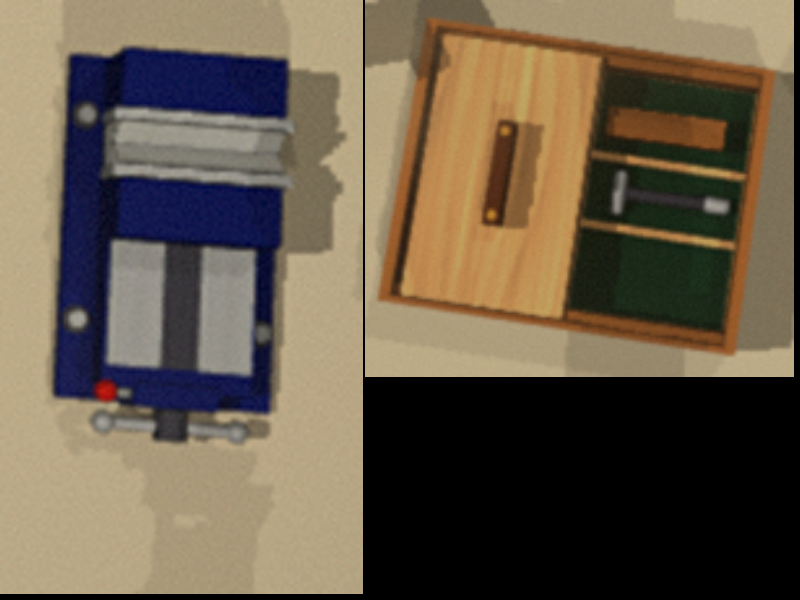

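The block is nipped between the jaws and centred along them. The cover is open, with its batten at caddy y of about +67 mm, and the packer and chuck key have not moved.

```bash
python3 -c "
from plant import robot
print(robot.close_job())"
```

```text
the job is handed in; nothing more can be done
None
```

I slid the cover open, then set the V-block (found in the -x pocket) groove up on the vise bed and nipped it against the fixed jaw, about centred; the job is handed in at about 21 s, and no verdict was returned.

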